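# Feed a tag into the corner rounder along its guide rail

### The arm

A 6-joint arm with a two-finger parallel gripper is mounted at the origin on the work surface. World frame = base frame: x ahead of the robot, y to its left, z up, the work surface at z = 0. Lengths are in m, angles in rad, forces in N, time in s.
With the tool pointing down it reaches from about 0.35 to 0.975 m from the base axis. Payload 4.9 kg.
Tool frame: the origin (TCP) lies on the centre line of the jaws, within the pads' length; the fingertips stand 17 mm ahead of it and the grasp point (between the pads) lies 2 mm behind it (ctrl.tcp_to_tips is the x of the fingertips in the tool frame, in m); x points along the fingers, z is the direction in which the jaws open and shut, and the axes are right-handed (so a half turn about x gives the same grasp; the last joint's range is limited). The gripper opens to 85 mm and grips with 20 to 120 N. Pads are 22 mm wide; open, the fingers measure 114 mm over their backs; the gripper's body (76 mm by 85 mm) begins 54 mm behind the grasp point. The pads swing forward as they close: fully open they stand 13 mm farther back than shut.
Start: joints at [1.152, 0.053, 1.613, -0, 1.476, -0.119], TCP at [0.185, 0.597, 0.248] pointing down, gripper open.
Joint ranges: [-3.01, 3.01], [-1.01, 2.22], [0.06, 2.58], [-1.02, 4.17], [0.09, 2.62], [-3.14, 3.14]. Speed limits (rad/s): [2.57, 2.57, 3.14, 3.14, 3.14, 3.14].

### API

Orientations are given as a rotation vector (axis times angle).
In Python, from station import ctrl, cams, finder gives the robot as it stands.
- The arm moves only by the tool step_arm, never from a script. Its argument "moves" is a list of rows, each a list of 3 entries, a list of its own where there are three numbers: the shift along the tool's x, y, z in cm, then the turn, a rotation vector about the tool's x, y, z in degrees, then the opening, from 0 (shut) to 1 (fully open). A call has exactly 10 rows; each row is the pose to reach, as a shift and turn from the pose measured when the call began, along the tool's axes at that moment; what a row does not reach only later rows make up. A row lasts 1/12 s, in which the tool goes at most 41.7 mm and 7.16 degrees, less where a joint would pass 70% of its speed; a pose out of reach is approached as far as the arm can. A call with a gripper value outside its range is refused whole. The fingers move at their own pace and stop on an object; "grip_force" is the grip in N (left out, the last holds). Time passes only in rows, so rows that repeat a pose let the fingers close, or fill a call up. It gives the time, the measured TCP pose, the force and the opening at its end, in the units of the state.
- ctrl.get_obs(): the state, without advancing time (a new reading comes with each control period).
- cams.get_image(name): name is "scene" or "top" or "wrist"; returns a dict with "pixels" (384x512x3 uint8, blue, green, red), "fx", "fy", "cx", "cy" (pixels), "position" and "attitude" of the camera in the world. Camera axes: x right, y up, looking along -z (the intrinsics and any distortion apply to the point x, -y, -z); pixel columns grow to the right and rows downward; lengths in m; the calibration is good to about 2 mm. A picture is of the moment at which its call begins. There is no depth.
- ctrl.finish_job(): hands the job in, once; it reports no verdict.
Trained networks look in the newest picture that a camera, given by its name, has taken for a name from the list of things; names that differ only in an ending like _2 or _b are one class to them, and where a whole thing is asked for, a point or a joint stands for the part that bears it (a point fixed in the world has none). Each returns a list of dicts, best first, with "conf" (0 to 1); they miss things now and then, are a little off and sometimes report something else, mostly with a low value. They report only what shows in the picture. A call takes as long as a camera call. They do not tell look-alikes from the thing itself.
- finder.find_in(camera, name): "at" ([column, row] in pixels, amid what is visible of it).
- finder.regions_of(camera, name): "region" (384x512 bool, what is visible of it) and "at" ([column, row] in pixels, amid what is visible of it).
- finder.tip_of(camera, name): "at" ([column, row] in pixels: a listed point, or the origin of a listed thing).
The state is a dict: "t": time; "q": joint angles; "dq": joint speeds; "effort": joint torques, N m; "tool_pos": TCP position; "tool_rot": TCP orientation; "contact_force": force on the tool from outside, world axes, zero at the start; "wrist_torque": the same for the moment, N m; "opening": finger opening in m.
Only numpy, scipy, OpenCV 4.12 (cv2) and the standard library are available. Lean on these libraries where they do the work, as an engineer would, in place of code of your own. Each camera call takes 0.05 s, during which the arm holds its last target. There are 200 camera calls.

### The job

Load the orange tag into the corner rounder: with a fingertip push it flat up against the long guide rail while it is still well clear of the head, then slide it along the rail, keeping it against the rail, until it sits fully home in the corner under the head, flush with both the rail and the end stop. Only press and push it, never pick it up off the feed table, leave the lever alone and do not disturb the other things lying about. Finish holding: your program ends while the fingers are still pressing on the seated tag, so that I can pull the lever.

Things in the scene. Friction and masses are not known exactly. Their poses are not given: they have to be found in the camera images.
- tag: Bright orange board tag with square corners, 60 mm (its x) x 110 mm (its y) x 5 mm thick, about 30 g; a small eyelet at one short end is only a mark. Origin: centre of its underside, z up. Lies loose and skewed (up to 0.4 rad) on the feed table, its middle 57 to 90 mm from the rail and 70 to 140 mm short of home. Slides easily: friction on the machine about 0.3, a fingertip on its top grips better.
- corner (a point): Inside corner of the guides, on the feed table's top face (40 mm above the work table). Axes turn with the machine, z up. The dark steel guide rail's face runs from here 300 mm along +y, the end stop's face 90 mm along -x; both guides are 16 mm wide, 9 mm high. The tag belongs on the -x, +y side: home, with its long side on the rail, its origin is at (-30, +55, 0) mm in this frame.
- rounder: The corner rounder, fixed, axes parallel to corner's; origin on the work table, corner at (60, -130, 40) mm. Blue base under a flat smooth grey feed table (x -155 to 90, y -175 to 185 mm). The blue column stands diagonally outside the corner; its head (45 to 110 mm above the feed table) overhangs the corner, nowhere farther than the hold-down plate.
- plate (a point): Middle of the front edge of the steel hold-down plate over the corner, on its underside, 9 mm above the feed table (the 5 mm tag slides under it). The edge runs at 45 degrees, 46 mm long: the plate covers only points whose distances from rail and stop add up to less than 32 mm. The steel ram hangs over it.
- lever (a joint): Hand lever of the corner rounder: a steel rod with a black grip, standing up beside the head and leaning away from the feed table, its top 260 mm above it. 0 rad at rest, grows as it is pulled over (spring return). Not to be used.
- tin: Closed brass-coloured tin with a pale lid, 44 mm across, 34 mm high, standing on the feed table's robot-side left corner; bystander. Origin: centre of its underside.
- gluestick: Yellow glue stick, 27 mm across, 95 mm high, standing on the work table just left of the corner rounder; bystander. Origin: centre of its underside.
- bottle_green: Green drink bottle, 64 mm across, 200 mm high, standing to the left; bystander. Origin: centre of its underside.
- bottle_clear: Pale, clear drink bottle with a yellow cap, 68 mm across, 230 mm high, standing to the left; bystander. Origin: centre of its underside.
- cup: White mug, 84 mm across, 65 mm high, to the right; bystander. Origin: centre of its underside.
- redbox: Flat red and white carton, 80 x 170 x 45 mm, lying to the right; bystander. Origin: centre of its underside.
- scissors: Scissors with black handles lying on the table to the right, about 12 mm high; bystander. Origin: underside, near the pivot.
- taperoll: Roll of clear, whitish tape lying flat, 90 mm across, 25 mm high, at the far left; bystander. Origin: centre of its underside.
Mind the look-alikes: they are no part of the job. Several things have the shape of the tag; the one meant has the colours described above.

How it is judged:
By the outcome, as a careful person would: the job done as asked, in the order asked, and still so for the second after the job is handed in, while the arm keeps its last pose, push and grip.
It also fails if it takes over 45 s, if anything falls off the work surface, if the arm or the gripper's body presses on something with over 40 N, if the wrist force passes 120 N, or if a joint passes its speed limit or range.

## Working session

There is one attempt and no reset: what is moved stays moved. The work goes in short steps, Python scripts to look and compute and a tool call to move; the robot and the scene stay as the last step left them, time stands still between calls to the robot, and variables do not carry over. Pictures are saved under pics/ and viewed, on a budget of 10 in all, crops included, one or two more only if the job needs it, and the job is handed in when it is done.

Besides the shell and the picture viewer there is one more tool, called after "Call:" by a JSON object that holds its "api" and its "payload", one argument or row to a line. step_arm: Moves the arm, as the interface text tells. Its arguments: {"type":"object","properties":{"moves":{"type":"array"},"grip_force":{"type":"number"}},"required":["moves"]}

```bash
ls; mkdir -p pics; cat > h.py <<'E'
import numpy as np, cv2
from scipy.spatial.transform import Rotation as R
from station import ctrl, cams, finder
def att(im):
    a=np.array(im["attitude"],float)
    return a if a.shape==(3,3) else (R.from_rotvec(a).as_matrix() if a.size==3 else R.from_quat(a).as_matrix())
def ray(im,uv):
    d=np.array([(uv[0]-im["cx"])/im["fx"],-(uv[1]-im["cy"])/im["fy"],-1.])
    return np.array(im["position"]),att(im)@d
def onz(im,uv,z):
    p,d=ray(im,uv); return p+d*(z-p[2])/d[2]
def proj(im,P):
    c=att(im).T@(np.array(P)-im["position"]); return np.array([im["cx"]+im["fx"]*c[0]/-c[2], im["cy"]-im["fy"]*c[1]/-c[2]])
def tri(ims,uvs):
    A=np.zeros((3,3));b=np.zeros(3)
    for im,uv in zip(ims,uvs):
        p,d=ray(im,uv);d=d/np.linalg.norm(d);M=np.eye(3)-np.outer(d,d);A+=M;b+=M@p
    return np.linalg.solve(A,b)
E
python3 - <<'E'
from h import *
np.set_printoptions(precision=4,suppress=True)
o=ctrl.get_obs();print(o["t"],o["tool_pos"],o["tool_rot"],o["opening"],ctrl.tcp_to_tips)
I={}
for c in ("scene","top"):
    im=I[c]=cams.get_image(c);cv2.imwrite(f"pics/{c}0.png",im["pixels"])
    print(c,{k:v for k,v in im.items() if k!="pixels"})
    for n in ("tag","corner","plate","tin"):
        print(n,[(np.round(d["at"],1).tolist(),round(d["conf"],2)) for d in finder.tip_of(c,n)][:4])
a=np.hstack([I["scene"]["pixels"],I["top"]["pixels"]])
cv2.imwrite("pics/a.png",cv2.resize(a,(800,300),interpolation=cv2.INTER_AREA))
cv2.imwrite("pics/top1.png",cv2.resize(I["top"]["pixels"],(800,600)))
E
```

```text
pics
0.0 [0.1843 0.5966 0.2471] [-0.9867  1.3381  0.985 ] 0.08530908234686566 0.017
scene {'fx': 395.6774615830703, 'fy': 395.6774615830703, 'cx': 257.2723425982879, 'cy': 196.74643727500526, 'position': array([0.8887, 0.7953, 0.9063]), 'attitude': array([0.2836, 1.0872, 2.4875])}
tag [([349.1, 241.4], 0.92), ([247.0, 223.9], 0.77), ([294.2, 302.8], 0.68), ([172.2, 155.3], 0.32)]
corner [([199.3, 207.8], 0.67)]
plate [([203.1, 208.7], 0.84)]
tin [([303.2, 229.3], 0.56)]
top {'fx': 354.88000938139305, 'fy': 354.88000938139305, 'cx': 260.54691397058843, 'cy': 190.62301008918834, 'position': array([0.4012, 0.0116, 1.1706]), 'attitude': array([ 0.0604, -0.0591, -1.5776])}
tag [([198.7, 259.6], 0.95), ([168.4, 180.5], 0.92), ([248.2, 180.2], 0.72)]
corner [([289.0, 142.3], 0.89)]
plate [([284.8, 147.4], 0.75), ([220.7, 213.9], 0.72)]
tin [([221.5, 214.3], 0.74), ([196.0, 200.4], 0.64)]
```

View pics/top1.png

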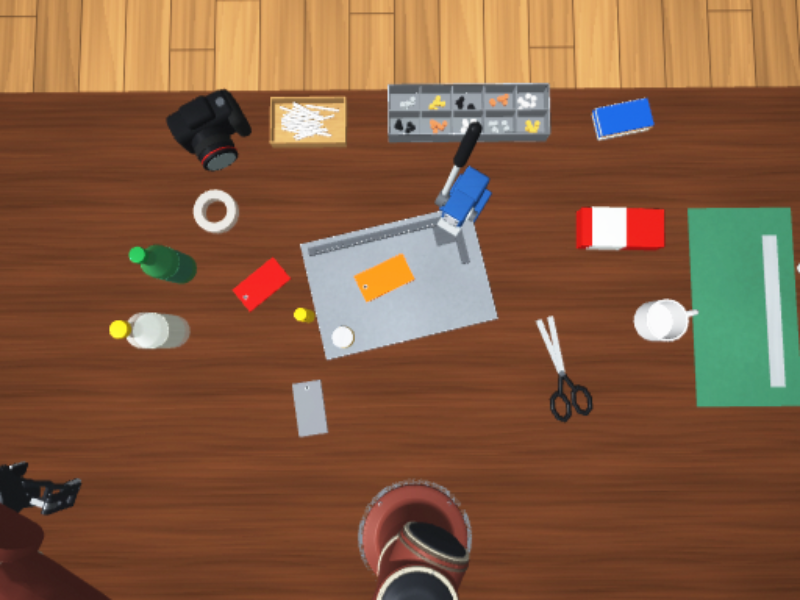

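View pics/scene0.png

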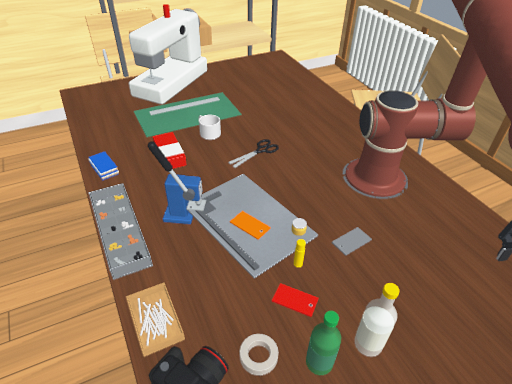

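In the top view (800×600 pixels) there are three tag-shaped things: orange at (384,277) on the feed table, red at (262,285), and grey at (310,408). Only the orange one matches the description, in both colour and position. The rail runs from about (455,225) to (303,248). The scene view agrees, with the orange tag at (250,224). Next I'll measure it.

```bash
cat >> h.py <<'E'
def orange(im):
    h=cv2.cvtColor(im["pixels"],cv2.COLOR_BGR2HSV)
    m=cv2.inRange(h,(8,150,120),(22,255,255))
    n,l,s,c=cv2.connectedComponentsWithStats(m)
    return (l==1+np.argmax(s[1:,4])).astype(np.uint8)
def tagpose(im,z=0.045):
    "fit rectangle to the orange contour on plane z"
    m=orange(im);c=max(cv2.findContours(m,cv2.RETR_EXTERNAL,cv2.CHAIN_APPROX_NONE)[0],key=cv2.contourArea)[:,0]
    P=np.array([onz(im,p,z)[:2] for p in c])
    (ctr,sz,a)=cv2.minAreaRect((P*1000).astype(np.float32))
    b=cv2.boxPoints((ctr,sz,a))
    e=b[1]-b[0] if np.linalg.norm(b[1]-b[0])>np.linalg.norm(b[2]-b[1]) else b[2]-b[1]
    if e[1]<0:e=-e
    return np.array(ctr)/1000,sz,np.arctan2(-e[0],e[1]),b/1000   # yaw: long axis = tag y
E
python3 - <<'E'
from h import *
np.set_printoptions(precision=4,suppress=True)
I={c:cams.get_image(c) for c in("scene","top")}
for c in I: print(c,*tagpose(I[c])[:3])
cc=[finder.tip_of(c,"corner")[0]["at"] for c in I]; print("corner",tri(I.values(),cc), [onz(I[c],u,.04) for c,u in zip(I,cc)])
cc=[finder.tip_of(c,"plate")[0]["at"] for c in I]; print("plate",tri(I.values(),cc))
tc=[tagpose(I[c])[0] for c in I]
print("tag tri",tri(I.values(),[np.argwhere(orange(I[c])).mean(0)[::-1] for c in I]))
# table outline from top view
im=I["top"];C=[onz(im,np.array(p)*.64,.04) for p in [(303,244),(328,359),(497,318),(473,222)]]
print(np.array(C))
L=C[0]-C[1];print("yaw from left edge",np.arctan2(L[1],L[0]),np.linalg.norm(L)); L=C[1]-C[2];print("bottom edge",np.arctan2(-L[0],L[1]),np.linalg.norm(L))
E
```

```text
scene [0.5287 0.0607] (61.41554641723633, 110.86750030517578) 0.44079027
top [0.2119 0.066 ] (1419.5316162109375, 185.9879150390625) -0.024528265Traceback (most recent call last):
  File "<stdin>", line 5, in <module>
IndexError: list index out of range
```

```bash
sed -i 's/    m=cv2.inRange.*/    m=cv2.inRange(h,(8,190,150),(20,255,255)); m[:int(im.get("r0",0))]=0/' h.py
python3 - <<'E'
from h import *
np.set_printoptions(precision=4,suppress=True)
I={c:cams.get_image(c) for c in("scene","top")}; I["top"]["r0"]=100
for c in I: print(c,*tagpose(I[c])[:3])
im=I["top"]
for n in("corner","plate"):
  u={c:finder.tip_of(c,n) for c in I}; u={c:v[0]["at"] for c,v in u.items() if v}
  print(n,u,[onz(I[c],u[c],.04) for c in u], tri([I[c] for c in u],u.values()) if len(u)>1 else "")
print("tag tri",tri(I.values(),[np.argwhere(orange(I[c])).mean(0)[::-1] for c in I]))
C=[onz(im,np.array(p)*.64,.04) for p in [(303,244),(328,359),(497,318),(473,222)]]
print(np.array(C))
L=C[0]-C[1];print("yaw left edge",np.arctan2(L[1],L[0]),np.linalg.norm(L)); L=C[1]-C[2];print("bottom edge",np.arctan2(-L[0],L[1]),np.linalg.norm(L))
o=ctrl.get_obs();print(R.from_rotvec(o["tool_rot"]).as_matrix())
w=cams.get_image("wrist");T=R.from_rotvec(o["tool_rot"]).as_matrix();print("cam in tool",T.T@(w["position"]-o["tool_pos"]));print(T.T@att(w))
E
```

```text
scene [0.5295 0.061 ] (59.76215744018555, 110.09855651855469) 0.4409469
top [0.5299 0.0602] (57.41101837158203, 107.04737091064453) 0.45312005
corner {'scene': [199.7, 206.2], 'top': [198.3, 199.8]} [array([ 0.635 , -0.0809,  0.04  ]), array([0.4595, 0.211 , 0.04  ])] [0.5698 0.1432 0.2272]
plate {'scene': [204.3, 201.7], 'top': [285.8, 148.5]} [array([ 0.6146, -0.0942,  0.04  ]), array([ 0.6229, -0.0702,  0.04  ])] [ 0.6202 -0.0695  0.0628]
tag tri [0.5295 0.0598 0.043 ]
[[ 0.6002  0.2259  0.04  ]
 [ 0.3642  0.1736  0.04  ]
 [ 0.4447 -0.1707  0.04  ]
 [ 0.6434 -0.1251  0.04  ]]
yaw left edge 0.21797691281024395 0.24178438164663588
bottom edge 0.22977150781843908 0.3536222198769936
[[ 0.     -0.9554  0.2953]
 [ 0.      0.2953  0.9554]
 [-1.     -0.      0.    ]]
cam in tool [-0.1259  0.0682  0.0002]
[[-0.0002  0.2652 -0.9642]
 [-0.0011  0.9642  0.2652]
 [ 1.      0.0011  0.0001]]
```

Call:
{"api": "step_arm", "payload": {
  "moves": [
    [[-8, 0, 0], [0, 0, 0], 0.5],
    [[-15, 0, 0], [0, 0, 0], 0],
    [[-15, 0, 0], [0, 0, 0], 0],
    [[-15, 0, 0], [0, 0, 0], 0],
    [[-15, -49, -41], [-15, 0, 0], 0],
    [[-15, -49, -41], [-15, 0, 0], 0],
    [[-15, -49, -41], [-15, 0, 0], 0],
    [[-15, -49, -41], [-15, 0, 0], 0],
    [[-15, -49, -41], [-15, 0, 0], 0],
    [[-15, -49, -41], [-15, 0, 0], 0]
  ]
}}

```text
t: 1.83
tool_pos: [0.3203, 0.3865, 0.3985]
tool_rot: [-1.182, 1.226, 1.181]
contact_force: [0.7, -0.2, -0.4]
opening: -0.0001
```

```bash
cat >> h.py <<'E'
def to(p,yaw_y):
    "tool-frame shift (cm) and turn (deg) to reach p with tool down, tool y at world angle yaw_y"
    o=ctrl.get_obs();T=R.from_rotvec(o["tool_rot"]);y=np.array([np.cos(yaw_y),np.sin(yaw_y),0]);x=np.array([0,0,-1.])
    G=R.from_matrix(np.c_[x,y,np.cross(x,y)])
    return T.inv().apply(np.array(p)-o["tool_pos"])*100,(T.inv()*G).as_rotvec(degrees=True)
E
python3 - <<'E'
from h import *
np.set_printoptions(precision=3,suppress=True)
print(ctrl.get_obs()["tool_pos"],*to([.53,.05,.36],np.pi+.225))
E
```

```text
[0.32  0.386 0.398] [  3.847 -22.211 -32.844] [-15.03    0.02    0.035]
```

Call:
{"api": "step_arm", "payload": {
  "moves": [
    [[0, -22.2, -32.8], [-15, 0, 0], 0],
    [[0, -22.2, -32.8], [-15, 0, 0], 0],
    [[0, -22.2, -32.8], [-15, 0, 0], 0],
    [[0, -22.2, -32.8], [-15, 0, 0], 0],
    [[0, -22.2, -32.8], [-15, 0, 0], 0],
    [[0, -22.2, -32.8], [-15, 0, 0], 0],
    [[0, -22.2, -32.8], [-15, 0, 0], 0],
    [[0, -22.2, -32.8], [-15, 0, 0], 0],
    [[3.8, -22.2, -32.8], [-15, 0, 0], 0],
    [[3.8, -22.2, -32.8], [-15, 0, 0], 0]
  ]
}}

```text
t: 2.67
tool_pos: [0.5309, 0.0489, 0.3623]
tool_rot: [-1.375, 1.091, 1.368]
contact_force: [0.6, 0.8, 1.0]
opening: -0.0003
```

```bash
python3 - <<'E'
from h import *
np.set_printoptions(precision=4,suppress=True)
o=ctrl.get_obs();print(o["tool_pos"],o["q"],o["contact_force"],o["opening"])
w=cams.get_image("wrist");cv2.imwrite("pics/w1.png",cv2.resize(w["pixels"],(800,600)))
c,s,y,b=tagpose(w);print(c,s,y,b)
for n in("corner","plate"):print(n,[(d["at"],onz(w,d["at"],.04 if n=="corner" else .049),d["conf"]) for d in finder.tip_of("wrist",n)])
E
```

```text
[0.5309 0.0489 0.3623] [-0.0481 -0.2126  1.6763  0.0006  1.6729 -1.8425] [0.6246 0.8447 0.9712] -0.00031539854458740267
[0.5671 0.0302] (10.51643180847168, 21.147584915161133) 0.42460784 [[0.5579 0.0377]
 [0.5666 0.0184]
 [0.5762 0.0227]
 [0.5675 0.042 ]]
corner [([154.5, 203.7], array([ 0.6385, -0.08  ,  0.04  ]), 0.95)]
plate [([160.2, 198.9], array([ 0.6257, -0.0705,  0.049 ]), 0.59)]
```

View pics/w1.png

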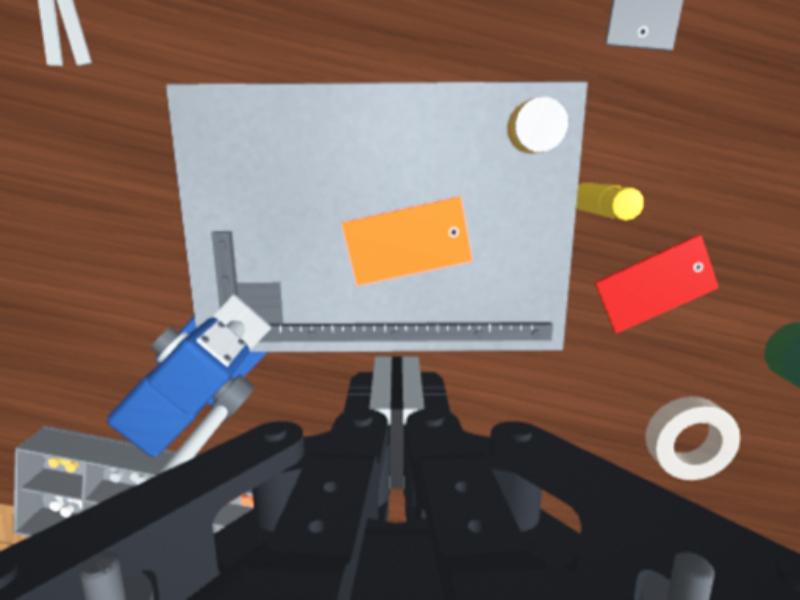

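The orange tag is clear at (405,240). The rail's inner edge runs from (272,324) to (552,322). The stop is at (225,265), and the head and plate are at (240,320). I'll now fit the tag and both guide edges more precisely.

```bash
sed -i 's/cv2.inRange(h,(8,190,150),(20,255,255))/cv2.inRange(h,(8,150,170),(22,255,255))/' h.py
cat > guide.py <<'E'
from h import *
def edge(im,line,span,axis,sgn):
    "sub-pixel strongest grey step near a guide; line=range along, span=range across; axis 0: search rows"
    g=cv2.GaussianBlur(cv2.cvtColor(im["pixels"],cv2.COLOR_BGR2GRAY),(3,3),0).astype(float);P=[]
    for i in range(*line):
        v=g[span[0]:span[1],i] if axis==0 else g[i,span[0]:span[1]]
        d=sgn*np.diff(v);k=d.argmax()
        if d[k]<15 or k in(0,len(d)-1):continue
        a,b,c=d[k-1:k+2];k=k+.5+span[0]+.5*(a-c)/(a-2*b+c)
        P.append((i,k) if axis==0 else (k,i))
    return np.array(P)
def fitline(P):
    for _ in range(4):
        vx,vy,x,y=cv2.fitLine(P.astype(np.float32),cv2.DIST_HUBER,0,.001,.001).ravel()
        r=abs((P[:,0]-x)*vy-(P[:,1]-y)*vx);P=P[r<max(2.5*np.median(r),.0005)]
    return np.array([x,y]),np.array([vx,vy]),len(P)
E
python3 - <<'E'
from guide import *
np.set_printoptions(precision=4,suppress=True)
w=cams.get_image("wrist")
c,s,y,b=tagpose(w);print("tag",c,s,y)
M=lambda P,z:np.array([onz(w,p,z)[:2] for p in P])
for z in(.049,.040):
    p,v,n=fitline(M(edge(w,(190,345),(199,214),0,-1),z)); v*=np.sign(v[1]); yaw=np.arctan2(-v[0],v[1])
    q,u,m=fitline(M(edge(w,(150,180),(143,156),1,1),z)); u*=np.sign(-u[0])
    t=np.linalg.solve(np.c_[v,-u],q-p);cor=p+v*t[0]
    print(z,"rail yaw",yaw,n,"stop yaw",np.arctan2(-u[1],-u[0]),m,"corner",cor)
    Rm=np.array([[np.cos(yaw),np.sin(yaw)],[-np.sin(yaw),np.cos(yaw)]]);print("tag in corner mm",Rm@(c-cor)*1000,"skew",y-yaw, Rm@(ctrl.get_obs()["tool_pos"][:2]-cor)*1000)
E
```

```text
tag [0.5293 0.059 ] (58.73664855957031, 108.18023681640625) 0.43900302
0.049 rail yaw 0.22875638 153 stop yaw 0.22979465 29 corner [ 0.6395 -0.0779]
tag in corner mm [-76.3191 158.3975] skew 0.21024664 [-78.1101 149.8148]
0.04 rail yaw 0.2287565 153 stop yaw 0.22979553 29 corner [ 0.6432 -0.0802]
tag in corner mm [-79.3355 161.4892] skew 0.21024652 [-81.1265 152.9065]
```

```bash
python3 - <<'E'
from h import *
np.set_printoptions(precision=3,suppress=True)
print(*to([.5082,.0900,.070],np.pi+.439))
E
```

```text
[28.994  1.16   4.306] [-12.401   0.083  -0.069]
```

Call:
{"api": "step_arm", "payload": {
  "moves": [
    [[3, 1.2, 4.3], [-6, 0, 0], 0],
    [[7, 1.2, 4.3], [-12.4, 0, 0], 0],
    [[11, 1.2, 4.3], [-12.4, 0, 0], 0],
    [[15, 1.2, 4.3], [-12.4, 0, 0], 0],
    [[19, 1.2, 4.3], [-12.4, 0, 0], 0],
    [[23, 1.2, 4.3], [-12.4, 0, 0], 0],
    [[26, 1.2, 4.3], [-12.4, 0, 0], 0],
    [[28, 1.2, 4.3], [-12.4, 0, 0], 0],
    [[28.7, 1.2, 4.3], [-12.4, 0, 0], 0],
    [[28.7, 1.2, 4.3], [-12.4, 0, 0], 0]
  ]
}}

```text
t: 3.7
tool_pos: [0.5067, 0.091, 0.0721]
tool_rot: [-1.523, 0.969, 1.53]
contact_force: [-0.5, 0.6, 0.5]
opening: -0.0
```

```bash
python3 - <<'E'
from h import *
np.set_printoptions(precision=3,suppress=True)
print(*to([.5082,.0900,.062],np.pi+.439),ctrl.get_obs()["contact_force"])
w=cams.get_image("wrist");cv2.imwrite("pics/w2.png",w["pixels"]);print(tagpose(w)[:3])
E
```

```text
[ 1.009 -0.094 -0.151] [ 0.102  0.151 -0.174] [-0.485  0.605  0.542]
(array([0.53 , 0.059]), (59.830665588378906, 109.78227233886719), np.float32(0.43873954))
```

View pics/w2.png

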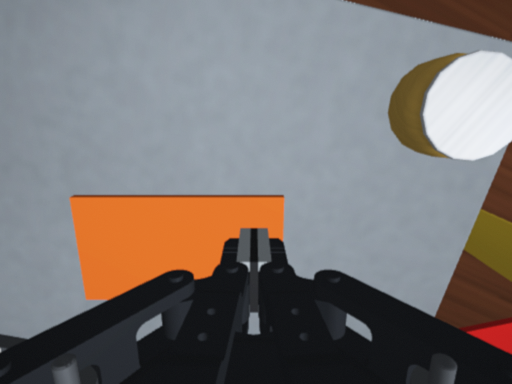

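The closed fingertips are at about (253,235), over the eyelet end of the orange tag, which spans columns 72–285. The tin is clear at (450,105). Next I press down gently.

Call:
{"api": "step_arm", "payload": {
  "moves": [
    [[0.4, 0, 0], [0, 0, 0], 0],
    [[0.7, 0, 0], [0, 0, 0], 0],
    [[0.8, 0, 0], [0, 0, 0], 0],
    [[0.9, 0, 0], [0, 0, 0], 0],
    [[1.0, 0, 0], [0, 0, 0], 0],
    [[1.05, 0, 0], [0, 0, 0], 0],
    [[1.1, 0, 0], [0, 0, 0], 0],
    [[1.1, 0, 0], [0, 0, 0], 0],
    [[1.1, 0, 0], [0, 0, 0], 0],
    [[1.1, 0, 0], [0, 0, 0], 0]
  ]
}}

```text
t: 4.58
tool_pos: [0.5082, 0.0908, 0.063]
tool_rot: [-1.525, 0.967, 1.527]
contact_force: [-0.3, -0.3, -0.1]
opening: -0.0005
```

Call:
{"api": "step_arm", "payload": {
  "moves": [
    [[0.05, 0, 0], [0, 0, 0], 0],
    [[0.1, 0, 0], [0, 0, 0], 0],
    [[0.15, 0, 0], [0, 0, 0], 0],
    [[0.2, 0, 0], [0, 0, 0], 0],
    [[0.2, 0, 0], [0, 0, 0], 0],
    [[0.2, 0, 0], [0, 0, 0], 0],
    [[0.2, 0, 0], [0, 0, 0], 0],
    [[0.2, 0, 0], [0, 0, 0], 0],
    [[0.2, 0, 0], [0, 0, 0], 0],
    [[0.2, 0, 0], [0, 0, 0], 0]
  ]
}}

```text
t: 5.42
tool_pos: [0.5089, 0.0909, 0.062]
tool_rot: [-1.525, 0.966, 1.526]
contact_force: [-1.3, -0.0, 5.0]
opening: 0.0001
```

Call:
{"api": "step_arm", "payload": {
  "moves": [
    [[0.2, -0.1, 0], [0, 0, 0], 0],
    [[0.2, -0.4, -0.1], [1.5, 0, 0], 0],
    [[0.2, -0.8, -0.2], [3, 0, 0], 0],
    [[0.2, -1.2, -0.25], [4.5, 0, 0], 0],
    [[0.2, -1.6, -0.35], [6, 0, 0], 0],
    [[0.2, -2.0, -0.4], [8, 0, 0], 0],
    [[0.2, -2.4, -0.5], [10, 0, 0], 0],
    [[0.2, -2.8, -0.6], [12, 0, 0], 0],
    [[0.2, -2.9, -0.6], [12, 0, 0], 0],
    [[0.2, -2.9, -0.6], [12, 0, 0], 0]
  ]
}}

```text
t: 6.25
tool_pos: [0.5394, 0.0978, 0.062]
tool_rot: [-1.379, 1.088, 1.375]
contact_force: [-0.8, 0.0, 7.0]
opening: -0.0003
```

```bash
cat >> h.py <<'E'
COR=np.array([.6432,-.0802]);YAW=.229
RM=np.array([[np.cos(YAW),np.sin(YAW)],[-np.sin(YAW),np.cos(YAW)]])
def report(cams_=("scene","top","wrist")):
    o=ctrl.get_obs();print("t",o["t"],"finger mm",RM@(o["tool_pos"][:2]-COR)*1000,"z",o["tool_pos"][2],"F",R.from_rotvec([0,0,-YAW]).apply(o["contact_force"]),"tool skew",(R.from_rotvec(o["tool_rot"]).as_matrix()[1,2],))
    print("  tool to align",to([*o["tool_pos"]],np.pi+YAW)[1])
    for c in cams_:
        im=cams.get_image(c); im["r0"]=100 if c=="top" else 0
        p,s,y,b=tagpose(im);print(c,"tag mm",RM@(p-COR)*1000,"size",s,"skew",y-YAW); print("   corners",((RM@(b-COR).T).T*1000).round(1).tolist())
    return im
E
python3 - <<'E'
from h import *
np.set_printoptions(precision=3,suppress=True)
report()
E
```

```text
t 6.25 finger mm [-60.654 196.929] z 0.06202209794505629 F [-0.727  0.188  7.005] tool skew (np.float64(0.9734369861338603),)
  tool to align [0.115 0.016 0.225]
scene tag mm [-60.107 159.965] size (60.39263916015625, 111.13529205322266) skew -0.08835092
   corners [[-85.3, 218.0], [-95.1, 107.3], [-34.9, 102.0], [-25.1, 212.7]]
top tag mm [-63.113 128.151] size (58.26723861694336, 45.09599685668945) skew -1.6667804
   corners [[-90.0, 153.4], [-94.3, 108.5], [-36.3, 102.9], [-32.0, 147.8]]
wrist tag mm [-60.222 158.715] size (60.323482513427734, 109.89822387695312) skew -0.104448855
   corners [[-84.5, 216.5], [-95.9, 107.2], [-36.0, 100.9], [-24.5, 210.2]]
```

Call:
{"api": "step_arm", "payload": {
  "moves": [
    [[0.2, 0, 0], [-2, 0, 0], 0],
    [[0.2, 0, 0], [-4, 0, 0], 0],
    [[0.2, -0.3, 0], [-6, 0, 0], 0],
    [[0.2, -0.7, 0], [-7, 0, 0], 0],
    [[0.2, -1.1, 0], [-7, 0, 0], 0],
    [[0.2, -1.5, 0], [-7, 0, 0], 0],
    [[0.2, -1.9, 0], [-7, 0, 0], 0],
    [[0.2, -2.2, 0], [-7, 0, 0], 0],
    [[0.2, -2.4, 0], [-7, 0, 0], 0],
    [[0.2, -2.4, 0], [-7, 0, 0], 0]
  ]
}}

```text
t: 7.23
tool_pos: [0.5645, 0.1033, 0.0621]
tool_rot: [-1.468, 1.015, 1.459]
contact_force: [-0.8, -0.9, 7.0]
opening: -0.0003
```

```bash
python3 - <<'E'
from h import *
np.set_printoptions(precision=3,suppress=True)
report(("scene","wrist"))
E
```

```text
t 7.2333 finger mm [-34.987 196.597] z 0.062058944302784254 F [-0.974 -0.74   7.031] tool skew (np.float64(0.9382295570898875),)
  tool to align [ 7.123 -0.058  0.417]
scene tag mm [-48.441 161.034] size (112.2791519165039, 59.665279388427734) skew -0.35275018
   corners [[-95.8, 118.7], [-39.8, 98.0], [-1.1, 203.4], [-57.0, 224.0]]
wrist tag mm [-48.501 159.475] size (109.83971405029297, 60.36750411987305) skew -0.3522269
   corners [[-95.8, 118.3], [-39.1, 97.5], [-1.2, 200.6], [-57.9, 221.4]]
```

The tag swung about the single fingertip, so its skew is now −0.35 rad. I'll lift off and re-press with the jaws part open, giving two contacts and control of its yaw.

```bash
python3 - <<'E'
from h import *
np.set_printoptions(precision=3,suppress=True)
print(*to([.5622,.0841,.067],np.pi+YAW-.352),ctrl.get_obs()["q"])
E
```

```text
[-0.496  0.875 -1.721] [27.282  0.018  0.452] [ 0.051  0.117  1.876  0.001  1.141 -1.873]
```

Call:
{"api": "step_arm", "payload": {
  "moves": [
    [[-0.8, 0, 0], [0, 0, 0], 0.35],
    [[-1.5, 0, 0], [0, 0, 0], 0.35],
    [[-1.5, 0.9, -1.7], [7, 0, 0], 0.35],
    [[-1.5, 0.9, -1.7], [14, 0, 0], 0.35],
    [[-1.5, 0.9, -1.7], [21, 0, 0], 0.35],
    [[-1.5, 0.9, -1.7], [27.3, 0, 0], 0.35],
    [[-0.8, 0.9, -1.7], [27.3, 0, 0], 0.35],
    [[-0.5, 0.9, -1.7], [27.3, 0, 0], 0.35],
    [[-0.5, 0.9, -1.7], [27.3, 0, 0], 0.35],
    [[-0.5, 0.9, -1.7], [27.3, 0, 0], 0.35]
  ]
}}

```text
t: 8.17
tool_pos: [0.5614, 0.0843, 0.0663]
tool_rot: [-1.121, 1.259, 1.115]
contact_force: [-0.6, 0.9, 0.6]
opening: 0.0301
```

```bash
python3 - <<'E'
from h import *
np.set_printoptions(precision=3,suppress=True)
im=report(("wrist",));cv2.imwrite("pics/w3.png",im["pixels"]);print(ctrl.get_obs()["opening"])
E
```

```text
t 8.1667 finger mm [-42.367 178.753] z 0.06633741121166185 F [-0.344  1.     0.569] tool skew (np.float64(0.9926114171179603),)
  tool to align [-20.089   0.049   0.369]
wrist tag mm [-48.598 159.522] size (109.95787048339844, 60.08959197998047) skew -0.35227615
   corners [[-95.8, 118.3], [-39.4, 97.6], [-1.4, 200.8], [-57.8, 221.5]]
0.03011935264482783
```

View pics/w3.png

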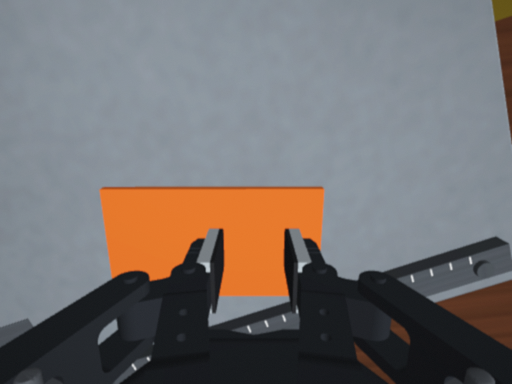

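Both fingertips, at about (215,235) and (292,235), are over the tag, and its near corner is at the rail. Pressing down next.

Call:
{"api": "step_arm", "payload": {
  "moves": [
    [[0.2, 0, 0], [0, 0, 0], 0.35],
    [[0.4, 0, 0], [0, 0, 0], 0.35],
    [[0.5, 0, 0], [0, 0, 0], 0.35],
    [[0.6, 0, 0], [0, 0, 0], 0.35],
    [[0.7, 0, 0], [0, 0, 0], 0.35],
    [[0.75, 0, 0], [0, 0, 0], 0.35],
    [[0.8, 0, 0], [0, 0, 0], 0.35],
    [[0.8, 0, 0], [0, 0, 0], 0.35],
    [[0.8, 0, 0], [0, 0, 0], 0.35],
    [[0.8, 0, 0], [0, 0, 0], 0.35]
  ]
}}

```text
t: 9.05
tool_pos: [0.5633, 0.0843, 0.0616]
tool_rot: [-1.123, 1.256, 1.113]
contact_force: [-2.9, -0.6, 11.6]
opening: 0.0299
```

Call:
{"api": "step_arm", "payload": {
  "moves": [
    [[0.3, 0.1, 0], [-2, 0, 0], 0.35],
    [[0.3, 0.2, 0], [-5, 0, 0], 0.35],
    [[0.3, 0.2, 0], [-8, 0, 0], 0.35],
    [[0.3, 0.2, 0], [-11, 0, 0], 0.35],
    [[0.3, 0.2, 0], [-14, 0, 0], 0.35],
    [[0.3, 0.2, 0], [-17, 0, 0], 0.35],
    [[0.3, 0.2, 0], [-20, 0, 0], 0.35],
    [[0.3, 0.2, 0], [-20.2, 0, 0], 0.35],
    [[0.3, 0.2, 0], [-20.2, 0, 0], 0.35],
    [[0.3, 0.2, 0], [-20.2, 0, 0], 0.35]
  ]
}}

```text
t: 9.88
tool_pos: [0.564, 0.0848, 0.0616]
tool_rot: [-1.385, 1.079, 1.365]
contact_force: [-0.1, 1.2, 9.7]
opening: 0.0299
```

```bash
python3 - <<'E'
from h import *
np.set_printoptions(precision=3,suppress=True)
im=report(("scene","wrist",))
E
```

```text
t 9.8833 finger mm [-39.635 178.633] z 0.06161992876409538 F [0.152 1.187 9.669] tool skew (np.float64(0.9734234356167213),)
  tool to align [ 0.119 -0.121  0.904]
scene tag mm [-43.632 160.158] size (61.12688446044922, 111.85547637939453) skew -0.21084596
   corners [[-61.8, 221.2], [-85.2, 111.9], [-25.5, 99.1], [-2.0, 208.5]]
wrist tag mm [-43.385 158.278] size (60.359012603759766, 109.89427185058594) skew -0.21010754
   corners [[-61.4, 218.3], [-84.4, 110.8], [-25.3, 98.2], [-2.4, 205.7]]
```

Call:
{"api": "step_arm", "payload": {
  "moves": [
    [[-0.6, 0, 0], [0, 0, 0], 0.35],
    [[-1.2, 0, 0], [0, 0, 0], 0.1],
    [[-1.2, 0.8, -3], [0, 0, 0], 0],
    [[-1.2, 0.8, -4], [0, 0, 0], 0],
    [[-0.6, 0.8, -4], [0, 0, 0], 0],
    [[-0.2, 0.8, -4], [0, 0, 0], 0],
    [[0, 0.8, -4], [0, 0, 0], 0],
    [[0.1, 0.8, -4], [0, 0, 0], 0],
    [[0.1, 0.8, -4], [0, 0, 0], 0],
    [[0.1, 0.8, -4], [0, 0, 0], 0]
  ]
}}

```text
t: 10.82
tool_pos: [0.5664, 0.0445, 0.0621]
tool_rot: [-1.387, 1.078, 1.364]
contact_force: [-2.8, -1.4, 9.3]
opening: -0.0002
```

Call:
{"api": "step_arm", "payload": {
  "moves": [
    [[0.2, -0.2, 0], [0, 0, 0], 0],
    [[0.2, -0.5, 0], [0, 0, 0], 0],
    [[0.2, -0.8, 0], [0, 0, 0], 0],
    [[0.2, -1.1, 0], [0, 0, 0], 0],
    [[0.2, -1.4, 0], [0, 0, 0], 0],
    [[0.2, -1.7, 0], [0, 0, 0], 0],
    [[0.2, -1.9, 0], [0, 0, 0], 0],
    [[0.2, -1.9, 0], [0, 0, 0], 0],
    [[0.2, -1.9, 0], [0, 0, 0], 0],
    [[0.2, -1.9, 0], [0, 0, 0], 0]
  ]
}}

```text
t: 11.65
tool_pos: [0.5856, 0.0496, 0.062]
tool_rot: [-1.388, 1.078, 1.364]
contact_force: [-2.9, -1.1, 10.8]
opening: -0.0
```

```bash
python3 - <<'E'
from h import *
np.set_printoptions(precision=3,suppress=True)
im=report(("scene","wrist",))
E
```

```text
t 11.65 finger mm [-26.624 139.454] z 0.06203818197871314 F [-3.098 -0.38  10.847] tool skew (np.float64(0.9729583591803544),)
  tool to align [ 0.234 -0.209  0.999]
scene tag mm [-31.905 161.134] size (57.7375602722168, 111.4842758178711) skew 0.008763194
   corners [[-61.3, 216.6], [-60.3, 105.1], [-2.5, 105.6], [-3.5, 217.1]]
wrist tag mm [-29.785 159.915] size (60.19488525390625, 109.94857025146484) skew 0.00010949373
   corners [[-59.9, 214.9], [-59.9, 104.9], [0.3, 104.9], [0.3, 214.9]]
```

The tag is flush on the rail: skew 0.000, edge at x=+0.3 mm, front end 105 mm from the stop. Now I slide it along the rail.

Call:
{"api": "step_arm", "payload": {
  "moves": [
    [[0.25, -0.1, -0.2], [0, 0, 0], 0],
    [[0.25, -0.1, -0.8], [0, 0, 0], 0],
    [[0.25, -0.1, -1.4], [0, 0, 0], 0],
    [[0.25, -0.1, -2.0], [0, 0, 0], 0],
    [[0.25, -0.1, -2.6], [0, 0, 0], 0],
    [[0.25, -0.1, -3.2], [0, 0, 0], 0],
    [[0.25, -0.1, -3.8], [0, 0, 0], 0],
    [[0.25, -0.1, -4.3], [0, 0, 0], 0],
    [[0.25, -0.1, -4.6], [0, 0, 0], 0],
    [[0.25, -0.1, -4.6], [0, 0, 0], 0]
  ]
}}

```text
t: 12.58
tool_pos: [0.5982, 0.0064, 0.062]
tool_rot: [-1.388, 1.076, 1.364]
contact_force: [-4.3, 2.1, 13.8]
opening: 0.0001
```

```bash
python3 - <<'E'
from h import *
np.set_printoptions(precision=3,suppress=True)
im=report(("scene","wrist",));cv2.imwrite("pics/w4.png",im["pixels"])
E
```

```text
t 12.5833 finger mm [-24.13   94.498] z 0.061992757427337244 F [-3.706  3.02  13.805] tool skew (np.float64(0.9728758570406688),)
  tool to align [ 0.255 -0.124  1.072]
scene tag mm [-32.228 118.653] size (57.4154167175293, 110.7610855102539) skew -0.007151738
   corners [[-60.5, 174.2], [-61.3, 63.5], [-3.9, 63.1], [-3.1, 173.8]]
wrist tag mm [-29.685 116.599] size (60.36655044555664, 109.923828125) skew 0.0007275939
   corners [[-59.9, 171.5], [-59.8, 61.6], [0.5, 61.7], [0.5, 171.6]]
```

View pics/w4.png

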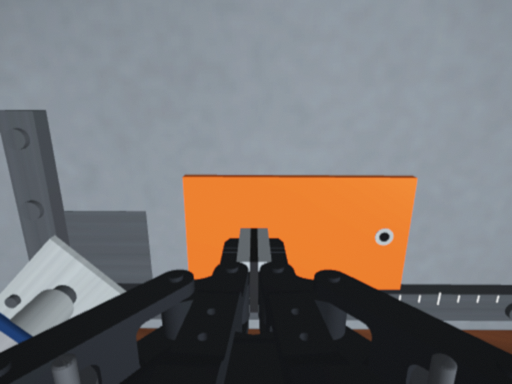

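The tag is flush with the rail behind the fingers, and the plate (60,290) and stop (30,180) are ahead, with 62 mm to go. I'll re-press near the rear so the gripper body stays clear of the head.

Call:
{"api": "step_arm", "payload": {
  "moves": [
    [[-0.6, 0, 0], [0, 0, 0], 0],
    [[-1.2, 0, 0], [0, 0, 0], 0],
    [[-1.2, 1.1, 3], [0, 0, 0], 0],
    [[-1.2, 1.1, 5.7], [0, 0, 0], 0],
    [[-0.6, 1.1, 5.7], [0, 0, 0], 0],
    [[-0.2, 1.1, 5.7], [0, 0, 0], 0],
    [[0, 1.1, 5.7], [0, 0, 0], 0],
    [[0.1, 1.1, 5.7], [0, 0, 0], 0],
    [[0.15, 1.1, 5.7], [0, 0, 0], 0],
    [[0.15, 1.1, 5.7], [0, 0, 0], 0]
  ]
}}

```text
t: 13.52
tool_pos: [0.5755, 0.0593, 0.0621]
tool_rot: [-1.387, 1.075, 1.364]
contact_force: [-3.0, 2.1, 11.5]
opening: -0.0001
```

```bash
python3 - <<'E'
from h import *
np.set_printoptions(precision=3,suppress=True)
im=report(("wrist",))
E
```

```text
t 13.5167 finger mm [-34.295 151.266] z 0.062063472493484255 F [-2.431  2.741 11.483] tool skew (np.float64(0.972993643189404),)
  tool to align [ 0.226 -0.086  1.129]
wrist tag mm [-29.921 116.385] size (59.81830596923828, 110.06592559814453) skew 0.0031758994
   corners [[-60.0, 171.3], [-59.7, 61.3], [0.2, 61.4], [-0.2, 171.5]]
```

Call:
{"api": "step_arm", "payload": {
  "moves": [
    [[0.25, -0.1, -0.2], [0, 0, 0], 0],
    [[0.25, -0.1, -0.6], [0, 0, 0], 0],
    [[0.25, -0.1, -1.0], [0, 0, 0], 0],
    [[0.25, -0.1, -1.4], [0, 0, 0], 0],
    [[0.25, -0.1, -1.8], [0, 0, 0], 0],
    [[0.25, -0.1, -2.2], [0, 0, 0], 0],
    [[0.25, -0.1, -2.6], [0, 0, 0], 0],
    [[0.25, -0.1, -2.9], [0, 0, 0], 0],
    [[0.25, -0.1, -3.0], [0, 0, 0], 0],
    [[0.25, -0.1, -3.0], [0, 0, 0], 0]
  ]
}}

```text
t: 14.4
tool_pos: [0.5852, 0.0298, 0.0621]
tool_rot: [-1.387, 1.073, 1.361]
contact_force: [-3.5, 1.6, 11.2]
opening: 0.0001
```

```bash
python3 - <<'E'
from h import *
np.set_printoptions(precision=3,suppress=True)
im=report(("wrist",))
E
```

```text
t 14.4 finger mm [-31.542 120.307] z 0.06205609593293835 F [-3.052  2.383 11.226] tool skew (np.float64(0.9733303066645624),)
  tool to align [ 0.142 -0.061  1.271]
wrist tag mm [-29.685  87.897] size (59.890254974365234, 110.15750885009766) skew 0.0015551299
   corners [[-59.7, 142.9], [-59.5, 32.8], [0.3, 32.9], [0.2, 143.0]]
```

Call:
{"api": "step_arm", "payload": {
  "moves": [
    [[0.25, -0.05, -0.2], [0, 0, 0], 0],
    [[0.25, -0.05, -0.6], [0, 0, 0], 0],
    [[0.25, -0.05, -1.0], [0, 0, 0], 0],
    [[0.25, -0.05, -1.4], [0, 0, 0], 0],
    [[0.25, -0.05, -1.8], [0, 0, 0], 0],
    [[0.25, -0.05, -2.2], [0, 0, 0], 0],
    [[0.25, -0.05, -2.6], [0, 0, 0], 0],
    [[0.25, -0.05, -2.9], [0, 0, 0], 0],
    [[0.25, -0.05, -3.0], [0, 0, 0], 0],
    [[0.25, -0.05, -3.0], [0, 0, 0], 0]
  ]
}}

```text
t: 15.28
tool_pos: [0.5944, 0.0, 0.0621]
tool_rot: [-1.387, 1.072, 1.358]
contact_force: [-3.4, 2.1, 12.4]
opening: -0.0004
```

```bash
python3 - <<'E'
from h import *
np.set_printoptions(precision=3,suppress=True)
im=report(("wrist","scene"))
w=cams.get_image("wrist");cv2.imwrite("pics/w5.png",w["pixels"])
E
```

```text
t 15.2833 finger mm [-29.292  89.2  ] z 0.062099083680225674 F [-2.858  2.818 12.437] tool skew (np.float64(0.9736164045907529),)
  tool to align [ 0.071 -0.066  1.427]
wrist tag mm [-31.703  59.421] size (56.3153190612793, 110.11729431152344) skew 0.0003258437
   corners [[-59.9, 114.5], [-59.8, 4.4], [-3.5, 4.4], [-3.6, 114.5]]
scene tag mm [-31.797  60.491] size (55.72210693359375, 113.17902374267578) skew -0.0071510077
   corners [[-59.3, 117.3], [-60.1, 4.1], [-4.3, 3.7], [-3.5, 116.9]]
```

View pics/w5.png

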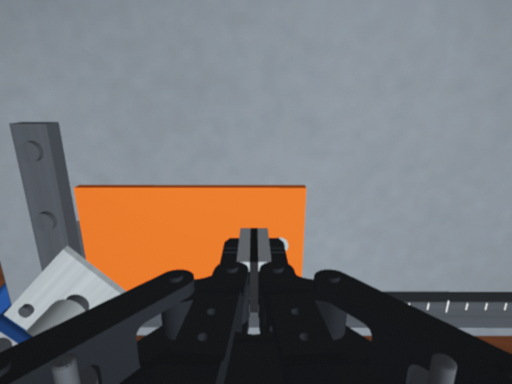

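The tag is under the plate with about 4 mm of gap to the stop (columns 70–80). I'll re-press about 10 mm further back and away from the head to keep clearance, then push home.

Call:
{"api": "step_arm", "payload": {
  "moves": [
    [[-0.4, 0, 0], [0, 0, 0], 0],
    [[-0.8, 0, 0], [0, 0, 0], 0],
    [[-0.8, 0.9, 0.9], [0, 0, 0], 0],
    [[-0.4, 0.9, 0.9], [0, 0, 0], 0],
    [[-0.1, 0.9, 0.9], [0, 0, 0], 0],
    [[0.05, 0.9, 0.9], [0, 0, 0], 0],
    [[0.15, 0.9, 0.9], [0, 0, 0], 0],
    [[0.2, 0.9, 0.9], [0, 0, 0], 0],
    [[0.2, 0.9, 0.9], [0, 0, 0], 0],
    [[0.2, 0.9, 0.9], [0, 0, 0], 0]
  ]
}}

```text
t: 16.27
tool_pos: [0.5841, 0.0064, 0.062]
tool_rot: [-1.387, 1.073, 1.359]
contact_force: [-7.7, 1.4, 16.8]
opening: -0.0
```

Call:
{"api": "step_arm", "payload": {
  "moves": [
    [[0.25, -0.1, -0.1], [0, 0, 0], 0],
    [[0.25, -0.1, -0.2], [0, 0, 0], 0],
    [[0.25, -0.1, -0.3], [0, 0, 0], 0],
    [[0.25, -0.1, -0.4], [0, 0, 0], 0],
    [[0.25, -0.1, -0.5], [0, 0, 0], 0],
    [[0.25, -0.1, -0.6], [0, 0, 0], 0],
    [[0.25, -0.1, -0.7], [0, 0, 0], 0],
    [[0.25, -0.1, -0.8], [0, 0, 0], 0],
    [[0.25, -0.1, -0.8], [0, 0, 0], 0],
    [[0.25, -0.1, -0.8], [0, 0, 0], 0]
  ]
}}

```text
t: 17.1
tool_pos: [0.589, -0.0007, 0.0621]
tool_rot: [-1.387, 1.07, 1.357]
contact_force: [-2.9, 5.3, 13.0]
opening: -0.0002
```

```bash
python3 - <<'E'
from h import *
np.set_printoptions(precision=3,suppress=True)
im=report(("scene","wrist"))
cv2.imwrite("pics/w6.png",im["pixels"])
E
```

```text
t 17.1 finger mm [-34.744  89.68 ] z 0.06207436688988459 F [-1.571  5.852 13.019] tool skew (np.float64(0.9736533304513431),)
  tool to align [ 0.061 -0.023  1.544]
scene tag mm [-31.82   57.231] size (55.72210693359375, 110.52107238769531) skew -0.007152155
   corners [[-59.3, 112.7], [-60.1, 2.2], [-4.4, 1.8], [-3.6, 112.3]]
wrist tag mm [-33.14   54.754] size (53.322845458984375, 110.0772476196289) skew -6.005168e-06
   corners [[-59.8, 109.8], [-59.8, -0.3], [-6.5, -0.3], [-6.5, 109.8]]
```

View pics/w6.png

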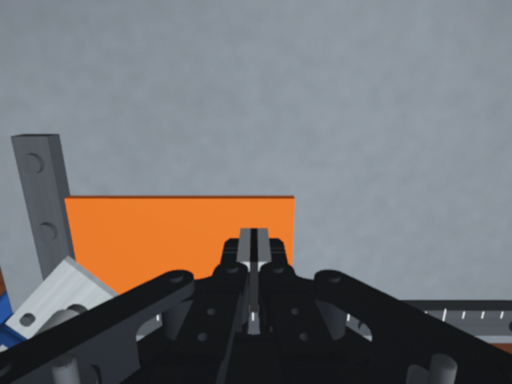

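Seated: front end at −0.3 mm, skew 0, and 5.9 N reaction from the stop. One last small push towards both guides, held there.

Call:
{"api": "step_arm", "payload": {
  "moves": [
    [[0.25, -0.1, -0.1], [0, 0, 0], 0],
    [[0.25, -0.2, -0.1], [0, 0, 0], 0],
    [[0.25, -0.2, -0.2], [0, 0, 0], 0],
    [[0.25, -0.2, -0.2], [0, 0, 0], 0],
    [[0.25, -0.2, -0.2], [0, 0, 0], 0],
    [[0.25, -0.2, -0.2], [0, 0, 0], 0],
    [[0.25, -0.2, -0.2], [0, 0, 0], 0],
    [[0.25, -0.2, -0.2], [0, 0, 0], 0],
    [[0.25, -0.2, -0.2], [0, 0, 0], 0],
    [[0.25, -0.2, -0.2], [0, 0, 0], 0]
  ]
}}

```text
t: 18.03
tool_pos: [0.5931, -0.0019, 0.0621]
tool_rot: [-1.387, 1.067, 1.356]
contact_force: [-3.9, 3.1, 13.7]
opening: -0.0001
```

```bash
python3 - <<'E'
from h import *
np.set_printoptions(precision=3,suppress=True)
im=report(("scene","wrist"))
t=cams.get_image("scene");cv2.imwrite("pics/s7.png",cv2.resize(t["pixels"][120:290,120:340],(660,510)))
E
```

```text
t 18.0333 finger mm [-31.017  87.597] z 0.062063789615760506 F [-3.109  3.878 13.748] tool skew (np.float64(0.9736924645836906),)
  tool to align [0.05  0.017 1.673]
scene tag mm [-31.898  56.414] size (55.86498260498047, 112.7421646118164) skew -0.0071493834
   corners [[-59.4, 113.0], [-60.2, 0.2], [-4.4, -0.2], [-3.6, 112.6]]
wrist tag mm [-32.363  54.76 ] size (54.41835021972656, 110.08145904541016) skew -0.00045095384
   corners [[-59.5, 109.8], [-59.6, -0.3], [-5.2, -0.3], [-5.1, 109.8]]
```

View pics/s7.png

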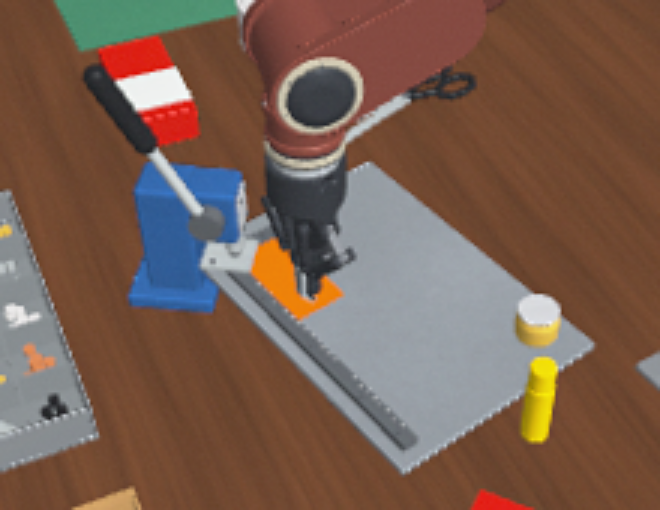

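The enlarged scene view shows the tag at (295,280) tight in the corner under the plate (230,258). The fingers are pressing at (312,290), the gripper is clear of the head, and the lever, tin and glue stick are undisturbed. Handing in.

```bash
python3 -c "
from station import ctrl
print(ctrl.finish_job(),ctrl.get_obs()['contact_force'])"
```

```text
the job is handed in; nothing more can be done
the job is handed in; nothing more can be done
```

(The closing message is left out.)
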